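# Weigh two ballast slugs and seat the heavier

## Robot

A 6-joint arm with a two-finger parallel gripper is mounted at the origin on a cart in front of the work surface, level with it; the furniture and walls round the work are solid. World frame = base frame: x ahead of the robot, y to its left, z up, the work surface at z = 0. Lengths are in m, angles in rad, forces in N, time in s.
With the tool pointing down it reaches from about 0.275 to 0.875 m from the base axis. Payload 12.5 kg.
Tool frame: the origin (TCP) lies at the very end of the fingers, on their centre line; the grasp point (between the pads) lies 19 mm behind it; x points along the fingers, y is the direction in which the jaws open and shut, and the axes are right-handed (so a half turn about x gives the same grasp; the last joint's range is limited). The gripper opens to 85 mm and grips with 20 to 120 N. Pads are 22 mm wide; open, the fingers measure 114 mm over their backs; the gripper's body (76 mm by 85 mm) begins 54 mm behind the grasp point. The pads swing forward as they close: fully open they stand 13 mm farther back than shut.
Start: joints at [-1.332, 0.351, 1.652, -0, 1.139, -0.085], TCP at [0.175, -0.521, 0.231] pointing down, gripper open.
Joint ranges: [-2.75, 2.75], [-0.79, 2.1], [0.01, 2.65], [-1.57, 4.71], [0.07, 3.14], [-2.87, 2.87]. Speed limits (rad/s): [2.22, 2.22, 2.79, 3.14, 3.14, 3.14].

## Interface

Orientations are given as a 3x3 rotation matrix whose columns are the frame's x, y, z axes.
In Python, from bench import manip gives the robot as it stands. Calls block until the motion is done:
- manip.move_ptp(position, orientation): joint-space move of the TCP to a pose.
- manip.move_l(position, attitude=None, max_speed=0.15): straight line of the TCP; attitude=None keeps the orientation; max_speed is the mean speed in m/s.
- manip.move_j(angles): joint-space move.
- manip.set_gripper(opening, effort=None): opening from 0.0 (shut) to 1.0 (fully open); effort is the grip in N (None keeps the last); returns when the fingers have stopped.
- manip.dwell(seconds).
- manip.inverse_kinematics(position, orientation): joint angles nearest the present ones, or None.
- manip.grab_frame(name): name is "side" or "top" or "wrist"; returns (picture, depth): 400x640x3 uint8, red, green, blue; 400x640 float32, m along the optical axis (not along the pixel's ray), 0 where there is no reading.
- manip.get_calibration(name): a dict with "camera_matrix" (3x3 intrinsics, pixels), "R" (3x3) and "t" (3): a world point X has camera coordinates R X + t. Camera axes: x right, y down, z forward; pixel columns grow to the right and rows downward; lengths in m; the calibration is good to about 2 mm. A picture is of the moment at which its call begins: read the wrist's pose just before it. get_calibration takes no time and is no camera call; for the wrist camera it gives the pose at the moment of the call.
A pose or a line that the arm cannot do raises manip.Unreachable and nothing moves.
- manip.sign_off(): hands the job in, once; it reports no verdict.
Trained networks look in the newest picture that a camera, given by its name, has taken for a name from the list of things; names that differ only in an ending like _2 or _b are one class to them, and where a whole thing is asked for, a point or a joint stands for the part that bears it (a point fixed in the world has none). Each returns a list of dicts, best first, with "confidence" (0 to 1); they miss things now and then, are a little off and sometimes report something else, mostly with a low value. They report only what shows in the picture. A call takes as long as a camera call. They do not tell look-alikes from the thing itself.
- manip.look_for(camera, name): "at" ([x, y, z] in m, in world coordinates, good to about 4 mm: the middle of the surface that is visible of it).
Readings, each from a call of its own:
- manip.current_time(): time.
- manip.current_qpos(): joint angles.
- manip.current_joint_vel(): joint speeds.
- manip.current_joint_torque(): joint torques, N m.
- manip.current_ee_pos(): TCP position.
- manip.current_tcp_rot(): TCP orientation.
- manip.current_force(): force on the tool from outside, world axes, zero at the start.
- manip.current_ft_torque(): the same for the moment, N m.
- manip.current_grip_width(): opening from 0.0 (shut) to 1.0 (fully open).
Only numpy, scipy, OpenCV 4.12 (cv2) and the standard library are available. Lean on these libraries where they do the work, as an engineer would, in place of code of your own. Each camera call takes 0.05 s, during which the arm holds its last target. There are 200 camera calls.

## Task

The two steel slugs look alike, but only the heavier will do as ballast: stand them gently in the two pans of the pivot balance, one on each arm, let go and see which side drops. Put the slug that drops upright into the well of the blue ballast holder and press it down, through the stiffly sliding floor, until it gives no further, firmly with about 16 N but never more than 25 N, and let go. Leave the lighter slug standing in its pan, tip neither slug over and do not push the other things about.

Things in the scene. Friction and masses are not known exactly. Their poses are not given: they have to be found in the camera images.
- slug_a: one of two closed steel slugs that look just alike: upright cylinder 32 mm in diameter, 70 mm tall, two dark rings; origin at the centre of its underside, z up its axis. One slug weighs 130 to 180 g, the other 55 to 80 g; which is which changes from time to time and cannot be seen. At the start both stand on the table
- slug_b: one of two closed steel slugs that look just alike: upright cylinder 32 mm in diameter, 70 mm tall, two dark rings; origin at the centre of its underside, z up its axis. One slug weighs 130 to 180 g, the other 55 to 80 g; which is which changes from time to time and cannot be seen. At the start both stand on the table
- balance: the grey-footed pivot balance, screwed down: foot 100 x 130 x 10 mm, origin under its centre on the table, its arms lie along its own y axis (left arm to +y). The pivot is 62 mm above the table on aluminium cheeks whose tops are at 74 mm. Position and yaw vary
- beam (a joint): tilt of the balance beam in rad, 0 level, stops at +0.11 (right arm, own -y, is down) and -0.11 (left arm, own +y, is down); turns freely, well damped, and at the start stands at any tilt. Loaded, it takes up to 2 s to drop and settle
- pan_left (a point): centre of the floor of the round aluminium pan on the left (+y) arm, 100 mm from the pivot: floor 42 mm across inside, with a rim 4 mm high; pan 48 mm across outside; tilts with the beam, about 62 mm above the table when level and 11 mm more or less at the stops
- pan_right (a point): the same on the right (-y) arm
- holder: the ballast holder, a blue block 66 x 66 x 42 mm screwed down, small ears to its own +y and -y; origin under its centre on the table. A round well 36 mm across with a 2 mm chamfer goes down its middle. A slug that is home in it stands 36 to 52 mm out of the block, its underside 8 to 24 mm above the table. The holder bears 26 N
- well_mouth (a point): centre of the well's mouth, on the holder's top face, 42 mm above the table. In the well slides a rubber floor plug, its top untouched 13 to 32 mm above the table. It gives way stiffly at about 7 to 9 N for 5 to 8 mm, stops on firm packing (12 N/mm), and stays where it is pushed. The packing's height changes unseen: it must be felt
- block: bystander: light wooden packing block 48 x 65 x 42 mm, origin under its centre
- sander: bystander: black sanding block 60 x 78 x 23 mm, origin under its centre
- driver: bystander: screwdriver with blue handle, 174 mm long, origin under its centre
- primer: bystander: small white primer bottle on its side, 63 x 94 x 44 mm, origin under its centre
Things that resemble listed ones, but are neither listed nor needed, are in the scene too. Leave any red look-alike of the slug_a alone.

How it is judged:
By the outcome, as a careful person would: the job done as asked, in the order asked, and still so for the second after the job is handed in, with the robot touching nothing.
It also fails if it takes over 72 s, if anything falls off the work surface, if the arm or the gripper's body presses on something with over 40 N, if the wrist force passes 120 N, or if a joint passes its speed limit or range.

## Working session

There is one attempt and no reset: what is moved stays moved. The work goes in short steps, each a Python script; the robot and the scene stay as the last script left them, time stands still between calls to the robot, and variables do not carry over. Pictures are saved under pics/ and viewed, about 8 in all and at most 12, crops included, and the job is handed in when it is done.

```bash
mkdir -p pics; ls; python3 - <<'E'
from bench import manip as m
import cv2,numpy as np
for c in("top","side"):
    p,d=m.grab_frame(c); cv2.imwrite(f"pics/{c}0.png",p[:,:,::-1])
    K=m.get_calibration(c); print(c,K["camera_matrix"].round(1).tolist(),K["R"].round(3).tolist(),K["t"].round(3).tolist())
    for n in("slug_a","balance","beam","pan_left","holder","block","sander","driver","primer"):
        r=m.look_for(c,n)
        for q in r[:4]:
            X=K["R"]@np.array(q["at"])+K["t"]; u=K["camera_matrix"]@X; print(n,np.round(q["at"],3),round(q["confidence"],2),(u[:2]/u[2]).round())
print(m.current_time())
E
```

```text
pics
top [[495.4, 0.0, 315.9], [0.0, 495.4, 198.5], [0.0, 0.0, 1.0]] [[0.026, -1.0, 0.006], [-0.995, -0.027, -0.101], [0.101, -0.004, -0.995]] [-0.025, 0.635, 1.275]
slug_a [ 0.673 -0.222  0.07 ] 0.74 [399. 185.]
slug_a [ 0.635 -0.131  0.068] 0.5 [364. 199.]
balance [0.545 0.16  0.012] 0.77 [252. 231.]
beam [0.548 0.16  0.064] 0.91 [249. 229.]
pan_left [0.552 0.166 0.061] 0.65 [247. 228.]
pan_left [0.702 0.354 0.039] 0.55 [179. 170.]
holder [ 0.582 -0.334  0.045] 0.92 [440. 222.]
block [0.751 0.115 0.044] 0.88 [270. 153.]
sander [ 0.752 -0.254  0.022] 0.61 [408. 158.]
driver [ 0.734 -0.056  0.016] 0.66 [334. 163.]
primer [0.703 0.355 0.038] 0.87 [179. 169.]
primer [ 0.638 -0.131  0.068] 0.26 [364. 197.]
side [[435.0, 0.0, 322.7], [0.0, 435.0, 201.2], [0.0, 0.0, 1.0]] [[0.955, -0.297, -0.001], [-0.182, -0.584, -0.791], [0.235, 0.755, -0.612]] [-0.585, 0.174, 0.988]
slug_a [ 0.674 -0.241  0.05 ] 0.73 [383. 272.]
slug_a [ 0.48  -0.128  0.045] 0.64 [283. 257.]
slug_a [ 0.64  -0.146  0.05 ] 0.55 [353. 246.]
balance [0.542 0.143 0.031] 0.94 [283. 189.]
beam [0.556 0.141 0.062] 0.67 [287. 180.]
pan_left [0.555 0.136 0.063] 0.71 [287. 180.]
holder [ 0.585 -0.358  0.036] 0.7 [364. 331.]
block [0.744 0.105 0.038] 0.56 [356. 182.]
sander [ 0.749 -0.262  0.024] 0.63 [418. 280.]
driver [ 0.734 -0.059  0.016] 0.63 [375. 225.]
primer [0.552 0.137 0.063] 0.66 [286. 181.]
primer [0.692 0.33  0.033] 0.64 [316. 147.]
1.0
```

View pics/top0.png

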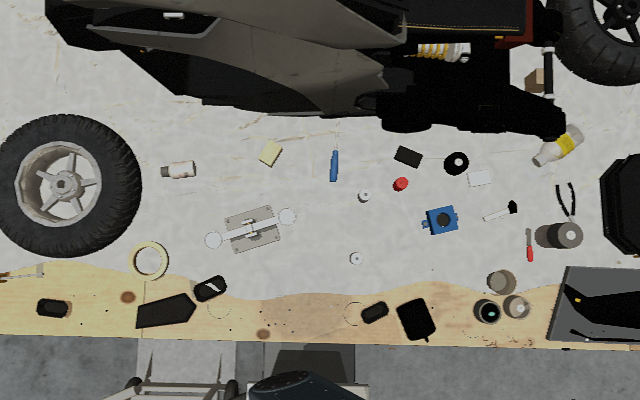

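View pics/side0.png

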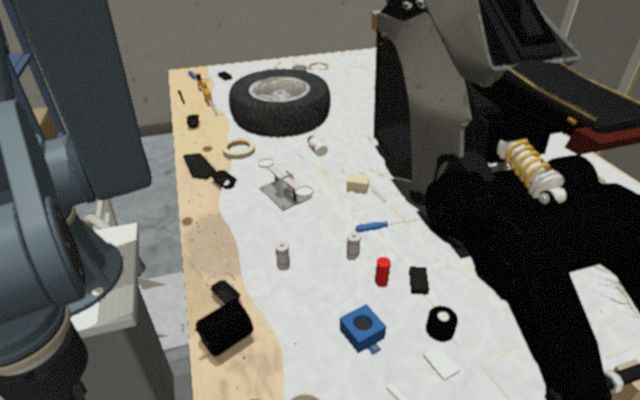

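Candidates for the slug: silver at top (364,197) and (355,258), which are the two slugs; red at (401,184), a decoy to leave alone; black ring (456,163), no. Holder (440,220), balance (250,229) with pans at (213,240) and (287,216). I'll measure with depth and then look from the wrist.

```bash
cat > h.py <<'E'
from bench import manip as m
import numpy as np, cv2
def cloud(c,name=None):
    K=m.get_calibration(c); p,d=m.grab_frame(c)
    if name: cv2.imwrite(f"pics/{name}.png",p[:,:,::-1])
    v,u=np.mgrid[:400,:640]; A=K["camera_matrix"]
    X=np.stack([(u-A[0,2])*d/A[0,0],(v-A[1,2])*d/A[1,1],d],-1)
    W=(X-K["t"])@K["R"]; W[d==0]=np.nan
    return p,W
def near(W,xy,r,z0,z1):
    with np.errstate(invalid='ignore'):
        k=(np.hypot(W[...,0]-xy[0],W[...,1]-xy[1])<r)&(W[...,2]>z0)&(W[...,2]<z1)
    return W[k]
def circ(W,xy,r,z0,z1):
    "centre of min enclosing circle of points in a height band"
    P=near(W,xy,r,z0,z1)
    if len(P)<8: return None
    (x,y),R=cv2.minEnclosingCircle(P[:,:2].astype(np.float32))
    return np.round([x,y,R,*P.mean(0),len(P)],4)
def rot(yaw): # tool down; tool y (jaw dir) at yaw in world
    y=np.array([np.cos(yaw),np.sin(yaw),0]); x=np.array([0,0,-1.]); return np.stack([x,y,np.cross(x,y)],1)
def pos(x,y,z): return np.array([x,y,z])
E
python3 - <<'E'
from h import *
p,W=cloud("top")
for n,xy in(("s1",(.635,-.131)),("s2",(.48,-.12))): print(n,circ(W,xy,.03,.06,.08))
for u,v in((213,240),(287,216)): print("pan",W[v-2:v+3,u-2:u+3].reshape(-1,3).mean(0).round(4),circ(W,W[v,u][:2],.035,.04,.09))
print("holder",circ(W,(.58,-.335),.07,.036,.05), "well",W[218:223,438:443].reshape(-1,3)[:, :].mean(0).round(3))
print(m.current_tcp_rot().round(2).tolist())
K=m.get_calibration("wrist");R=m.current_tcp_rot();c=-K["R"].T@K["t"]
print("cam in tool",(R.T@(c-m.current_ee_pos())).round(3),"axes in tool",(R.T@K["R"].T).round(2).tolist())
E
```

```text
s1 [ 6.465e-01 -1.326e-01  1.630e-02  6.461e-01 -1.322e-01  7.030e-02
  1.240e+02]
s2 [ 4.826e-01 -1.140e-01  1.600e-02  4.825e-01 -1.136e-01  6.980e-02
  1.300e+02]
pan [0.5192 0.253  0.0552] [5.219e-01 2.495e-01 3.060e-02 5.211e-01 2.519e-01 5.580e-02 3.210e+02]
pan [0.585  0.0644 0.0696] [5.836e-01 7.110e-02 2.770e-02 5.839e-01 6.950e-02 7.070e-02 3.010e+02]
holder [ 5.883e-01 -3.404e-01  4.540e-02  5.885e-01 -3.405e-01  4.220e-02
  5.030e+02] well [ 0.588 -0.337  0.031]
[[-0.0, 0.32, -0.95], [0.0, -0.95, -0.32], [-1.0, -0.0, 0.0]]
cam in tool [-0.143  0.001 -0.067] axes in tool [[-0.0, -0.27, 0.96], [1.0, 0.0, 0.0], [-0.0, 0.96, 0.27]]
```

```bash
python3 - <<'E'
from h import *
Y=np.deg2rad(19); t0=m.current_time()
m.move_ptp(pos(.588,-.34,.2),rot(np.deg2rad(-40))); m.dwell(.3)
p,W=cloud("wrist","w_h")
print("holder",circ(W,(.588,-.34),.07,.036,.05)); np.save("Wh.npy",W)
m.move_ptp(pos(.56,-.125,.3),rot(Y)); m.dwell(.3)
p,W=cloud("wrist","w_s")
for n,xy in(("s1",(.6465,-.1326)),("s2",(.4826,-.114))): print(n,circ(W,xy,.03,.06,.08))
m.move_ptp(pos(.552,.16,.25),rot(Y)); m.dwell(.3)
p,W=cloud("wrist","w_b"); np.save("Wb.npy",W)
for n in("pan_left","pan_right"): 
    for xy in((.521,.252),(.584,.069)): print(circ(W,xy,.028,.04,.09))
    break
print(m.current_time())
a=[cv2.imread(f"pics/w_{k}.png") for k in"hsb"]; a=[cv2.resize(x,(400,250)) for x in a]
cv2.imwrite("pics/w3.png",np.vstack([np.hstack(a[:2]),np.hstack([a[2],a[2]*0])]))
E
```

```text
holder [ 5.877e-01 -3.433e-01  4.620e-02  5.882e-01 -3.427e-01  4.170e-02
  2.879e+03]
s1 [ 6.451e-01 -1.344e-01  1.600e-02  6.440e-01 -1.338e-01  6.930e-02
  4.530e+02]
s2 [ 4.815e-01 -1.158e-01  1.600e-02  4.816e-01 -1.152e-01  6.960e-02
  4.940e+02]
[5.199e-01 2.509e-01 2.750e-02 5.186e-01 2.526e-01 5.500e-02 1.673e+03]
[5.834e-01 6.950e-02 2.710e-02 5.827e-01 6.770e-02 7.040e-02 1.232e+03]
5.825
```

View pics/w3.png

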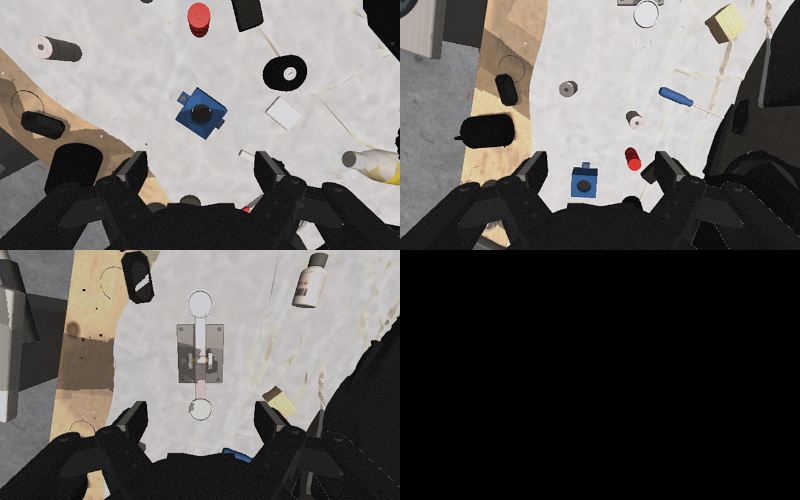

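The wrist view (3 panels) shows the silver slugs at (568,88) and (635,119), the red decoy at (633,158) and the holder well at (203,113). The pans are at (200,304) and (200,408), both empty. Next I'll refine the pans, then grasp the near slug s2 and place it on the left pan.

```bash
python3 - <<'E'
from h import *
W=np.load("Wb.npy")
L=np.array([.519,.2525]);R=np.array([.583,.0685])
for it in range(3):
    ey=(L-R)/np.linalg.norm(L-R); ex=np.array([ey[1],-ey[0]]); out=[]
    for c,s,z0,z1 in((L,1,.048,.072),(R,-1,.06,.085)):
        P=near(W,c,.034,z0,z1); q=P[:,:2]-c; a=s*(q@ey); b=q@ex
        k=a>-.012   # outer part, arm excluded
        la=np.percentile(a[k],99.7); wb=np.percentile(b[k],[.3,99.7])
        out.append((c+s*ey*(la-.0238)+ex*wb.mean(), P[:,2].mean()))
        print("lat width",(wb[1]-wb[0]).round(4),end=" ")
    L,R=out[0][0],out[1][0]; print(L.round(4),R.round(4),np.linalg.norm(L-R).round(4),"yaw x",np.degrees(np.arctan2(ex[1],ex[0])).round(2),[o[1].round(4) for o in out])
H=np.load("Wh.npy"); P=near(H,(.588,-.343),.04,.0395,.045)
c=np.array([.588,-.343])
from scipy.optimize import least_squares
for _ in range(5):
    d=P[:,:2]-c; an=np.arctan2(d[:,1],d[:,0]); r=np.hypot(*d.T); b=((an+np.pi)/(2*np.pi)*36).astype(int)
    e=np.array([P[b==i][np.argmin(r[b==i]),:2] for i in range(36) if (b==i).any()])
    s=least_squares(lambda q:np.hypot(*(e-q[:2]).T)-q[2],[*c,.018],loss="soft_l1",f_scale=.001); c=s.x[:2]
print("well",s.x.round(4),near(H,c,.012,0,.04)[:,2].mean())
E
```

```text
lat width 0.0452 lat width 0.0458 [0.5185 0.253 ] [0.5825 0.0671] 0.1966 yaw x 19.18 [np.float64(0.055), np.float64(0.0702)]
lat width 0.0452 lat width 0.0459 [0.5185 0.253 ] [0.5826 0.0671] 0.1967 yaw x 19.01 [np.float64(0.055), np.float64(0.0702)]
lat width 0.0452 lat width 0.0459 [0.5185 0.253 ] [0.5826 0.0671] 0.1967 yaw x 19.03 [np.float64(0.055), np.float64(0.0702)]
well [ 0.5876 -0.3433  0.0182] 0.030690874245081424
```

```bash
cat >> h.py <<'E'
Y=np.deg2rad(19); ex=np.array([np.cos(Y),np.sin(Y),0]); ey=np.array([-np.sin(Y),np.cos(Y),0])
PIV=np.array([.5505,.160,.062]); GH=.040
def tilt(th): return cv2.Rodrigues(ex*th)[0]
def pan(side,th): return PIV+tilt(th)@(ey*.1*side)
def F(): return np.mean([m.current_force() for _ in range(3)],0)
def pick(xy,z=0,th=0,eff=40):
    R=tilt(th)@rot(Y); a=-R[:,0]; b=np.array([*xy,z])
    m.set_gripper(.75)
    m.move_ptp(b+a*(GH+.09),R); m.move_l(b+a*GH,max_speed=.12)
    m.set_gripper(0,eff); w=m.current_grip_width(); return b,a,R,w
def place(side,th):
    R=tilt(th)@rot(Y); a=-R[:,0]; b=pan(side,th)
    m.move_ptp(b+a*(GH+.06),R); m.dwell(.2); f0=F()
    m.move_l(b+a*(GH+.008),max_speed=.08)
    for h in np.arange(.006,-.0055,-.001):
        m.move_l(b+a*(GH+h),max_speed=.03); df=F()-f0
        if df[2]>1.2: break
    print("placed h",round(h,4),"df",df.round(2),"hold",f0.round(2))
    return b,a,R
E
python3 - <<'E'
from h import *
f=F(); b,a,R,w=pick((.4818,-.1152)); print("width",w*85,"f",F()-f)
m.move_l(b+a*(GH+.12),max_speed=.2); m.dwell(.2); print("lifted",(F()-f).round(2),m.current_grip_width()*85)
b,a,R=place(1,-.11)
p,W=cloud("wrist","pl1"); print(m.current_time(), m.current_ee_pos())
E
```

```text
width 30.353834636208195 f [-0.82213997 -0.66534149  5.51316792]
lifted [-0.76 -0.6  -2.41] 30.547887551722592
placed h 0.0 df [-3.37  0.95  6.2 ] hold [ 0.24  0.54 -0.87]
13.8167 [0.5167974  0.2582563  0.09144519]
```

View pics/pl1.png

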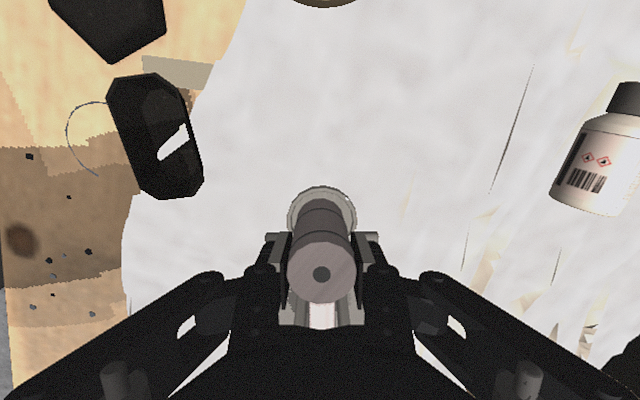

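The wrist picture shows the slug (top at (321,270)) standing in the left pan, with the rim (287–357 px) even around it. Releasing and checking.

```bash
python3 - <<'E'
from h import *
b=pan(1,-.11);R=tilt(-.11)@rot(Y);a=-R[:,0]
print(F().round(2)); m.set_gripper(.55); m.dwell(.3); print(F().round(2))
m.move_l(m.current_ee_pos()+a*.07,max_speed=.12)
p,W=cloud("wrist","rel1"); p2,W2=cloud("side","rel1s")
P=near(W,(b+a*.07)[:2],.03,.1,.14); print("slug top",P.mean(0).round(4),circ(W,(b+a*.07)[:2],.03,.1,.14),"expected",(b+a*.07).round(4))
print("right pan z",near(W2,pan(-1,-.11)[:2],.02,.04,.1).mean(0).round(4),m.current_time())
i=cv2.imread("pics/rel1s.png")[120:240,200:360]; j=cv2.imread("pics/rel1.png")
cv2.imwrite("pics/rel1c.png",np.vstack([cv2.resize(i,(400,300)),cv2.resize(j,(400,250))]))
E
```

```text
[-3.47 -1.06  6.11]
[ 0.99  0.37 -0.11]
slug top [0.5137 0.2629 0.1189] [5.146e-01 2.606e-01 1.610e-02 5.137e-01 2.629e-01 1.189e-01 1.854e+03] expected [0.5156 0.2612 0.1206]
right pan z [0.5835 0.0679 0.0727] 15.25
```

View pics/rel1c.png

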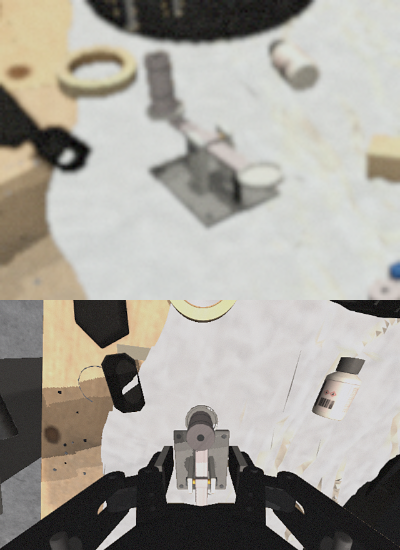

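The slug stands well in the left pan and the right pan is up at its stop. On to the second slug.

```bash
sed -i 's/def place(side,th)/def place(side,th,end=-.0055)/; s/np.arange(.006,-.0055,-.001)/np.arange(.006,end,-.001)/' h.py; python3 - <<'E'
from h import *
m.move_l(m.current_ee_pos()+np.array([0,0,.05]),max_speed=.2)
b,a,R,w=pick((.6455,-.1336)); print("width",w*85)
m.move_l(b+a*(GH+.13),max_speed=.2); print("held",m.current_grip_width()*85)
b,a,R=place(-1,-.11,-.0012)
m.dwell(.1);m.set_gripper(.55); m.dwell(.2)
m.move_l(m.current_ee_pos()+a*.06,max_speed=.1); m.move_l(m.current_ee_pos()+np.array([0,0,.06]),max_speed=.2); m.dwell(1)
p,W=cloud("wrist","rel2"); p2,W2=cloud("side","rel2s"); p3,W3=cloud("top")
for s in(1,-1):
    print(s,[circ(V,PIV[:2]+ey[:2]*.1*s,.04,.105,.17) for V in(W3,W2)])
print(m.current_time())
i=cv2.imread("pics/rel2s.png")[120:240,200:360]; j=cv2.imread("pics/rel2.png")
cv2.imwrite("pics/rel2c.png",np.vstack([cv2.resize(i,(400,300)),cv2.resize(j,(400,250))]))
E
```

```text
width 30.674517133520744
held 30.518225318859532
placed h 0.0 df [-0.55 -0.45  1.71] hold [-0.1   0.1  -0.85]
1 [array([5.167e-01, 2.627e-01, 1.600e-02, 5.165e-01, 2.666e-01, 1.206e-01,
       8.400e+01]), array([5.128e-01, 2.606e-01, 1.780e-02, 5.133e-01, 2.549e-01, 1.155e-01,
       9.900e+01])]
-1 [None, array([5.811e-01, 7.110e-02, 1.920e-02, 5.780e-01, 6.300e-02, 1.287e-01,
       2.250e+02])]
26.2167
```

View pics/rel2c.png

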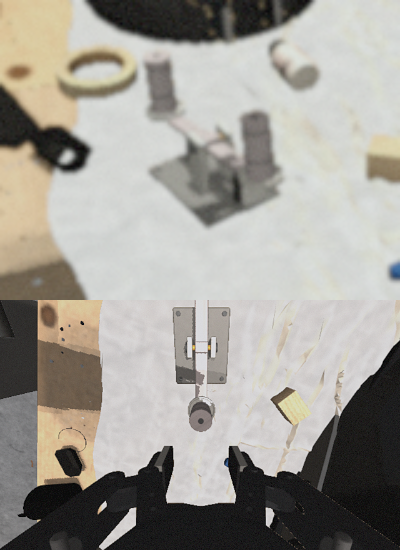

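The wrist picture shows the right slug standing in its pan (200,415). The side view shows the left slug (160,80) lower with the beam tilted to the left, and the left top is unchanged at z=0.1206. Left looks like the heavier. I'll confirm it has settled, then pick it and hover over the well.

```bash
python3 - <<'E'
from h import *
m.dwell(.5); p,W=cloud("side"); p3,W3=cloud("top")
tl=circ(W3,pan(1,-.11)[:2]+[-.003,.008],.03,.105,.17); tr=near(W,(.581,.071),.02,.13,.16)
print("left top",tl[:6],"right top z",np.percentile(tr[:,2],90).round(4) if len(tr) else None)
assert abs(tl[5]-.1206)<.006
b=pan(1,-.11)
b,a,R,w=pick(b[:2],b[2],-.11,90); print("w",w*85,F().round(2))
m.move_l(b+a*(GH+.026),max_speed=.025); m.move_l(b+a*(GH+.10),max_speed=.15)
p,W=cloud("wrist"); m.dwell(.5); p,W=cloud("side","rel3")
print("held",m.current_grip_width()*85,F().round(2),m.current_time())
Rh=rot(np.deg2rad(-40)); 
m.move_ptp(pos(.5878,-.343,.042+.05+GH),Rh); m.move_l(pos(.5878,-.343,.042+.015+GH),max_speed=.1); m.dwell(.3)
e=m.current_ee_pos(); p,W=cloud("wrist","hov"); print(e.round(4),"slug top",circ(W,e[:2],.03,.115,.14),F().round(2),m.current_time())
i=cv2.imread("pics/rel3.png")[120:240,200:360]; j=cv2.imread("pics/hov.png")
cv2.imwrite("pics/c3.png",np.vstack([cv2.resize(i,(400,300)),cv2.resize(j,(400,250))]))
E
```

```text
left top [0.5167 0.263  0.0161 0.5163 0.2666 0.1207] right top z 0.1435
w 29.675050705197574 [-2.17 -0.27  5.86]
held 29.77836193016951 [-0.57 -0.51 -1.5 ] 31.7083
[ 0.588  -0.3431  0.0975] slug top [ 5.918e-01 -3.396e-01  2.870e-02  5.904e-01 -3.411e-01  1.269e-01
  6.011e+03] [-0.4  -0.13 -1.09] 34.775
```

View pics/c3.png

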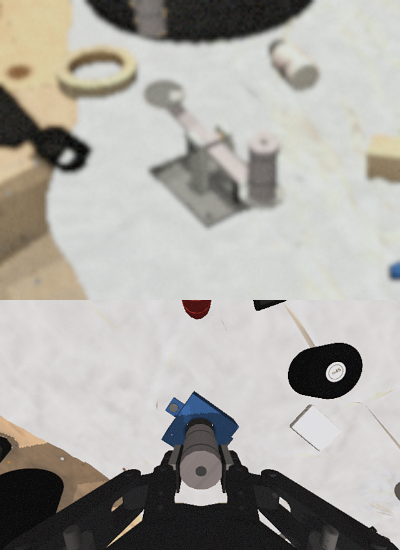

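The upper panel shows the lighter slug standing in the right pan (263,165) with the right side now down. The lower shows the held slug (201,470) above the well. I'll measure the slug top without the finger pixels.

```bash
python3 - <<'E'
from h import *
e=m.current_ee_pos(); p,W=cloud("wrist"); 
with np.errstate(invalid='ignore'):
    k=(p.min(-1)>75)&(np.hypot(W[...,0]-e[0],W[...,1]-e[1])<.03)&(W[...,2]>.115)&(W[...,2]<.14)
n,l,s,c=cv2.connectedComponentsWithStats(cv2.morphologyEx(k.astype(np.uint8),cv2.MORPH_OPEN,np.ones((5,5))))
i=1+np.argmax(s[1:,4]); P=W[l==i]; 
print(s[1:].tolist(),c[i]); (x,y),R=cv2.minEnclosingCircle(P[:,:2].astype(np.float32)); print("top",x,y,R,P.mean(0).round(4))
Q=P[np.abs(P[:,2]-np.median(P[:,2]))<.004]
A=np.c_[Q[:,:2]-Q[:,:2].mean(0),np.ones(len(Q))]; print("slope",np.linalg.lstsq(A,Q[:,2],rcond=None)[0].round(4), "cam top centre vs tcp",np.round([x-e[0],y-e[1]],4))
# holder top from same picture: blue points
b=(p[...,2].astype(int)-p[...,0]>40); T=W[b&(W[...,2]>.038)&(W[...,2]<.046)]
print("holder minAreaRect",cv2.minAreaRect((T[:,:2]*1000).astype(np.float32)))
E
```

```text
[[288, 241, 67, 62, 3133]] [321.33035429 271.1659751 ]
top 0.5871323347091675 -0.34386664628982544 0.01684010773897171 [ 0.5887 -0.3431  0.1265]
slope [-0.0088  0.0044  0.1265] cam top centre vs tcp [-0.0008 -0.0008]
holder minAreaRect ((587.1856079101562, -343.484130859375), (66.26780700683594, 66.2458724975586), 14.660350799560547)
```

```bash
python3 - <<'E'
from h import *
t0=m.current_time(); e=m.current_ee_pos(); x,y=e[0]-.0006,e[1]; z=e[2]; f0=F(); zb=.041; log=[]
m.move_l(pos(x,y,.044+zb),max_speed=.08)
z=.044+zb; peak=0
while z-zb>.006:
    step=.001 if z-zb>.034 else (.0004 if peak<9.5 else .0001)
    z-=step; m.move_l(pos(x,y,z),max_speed=.02); d=F()-f0; peak=d[2]
    log.append((round((z-zb)*1e3,1),round(m.current_ee_pos()[2]-zb,4),d.round(1).tolist()))
    if d[2]>15.3 or np.hypot(*d[:2])>8: break
    if m.current_time()-t0>16: break
for r in log[:6]+log[6:-8:4]+log[-8:]: print(*r)
print("t",m.current_time(),"w",m.current_grip_width()*85)
E
```

```text
43.0 0.0431 [1.0, 0.0, -1.0]
42.0 0.042 [0.4, -0.5, -0.2]
41.0 0.0409 [0.3, -0.2, -1.0]
40.0 0.0399 [1.4, -0.4, -0.7]
39.0 0.0389 [0.2, -0.4, -0.2]
38.0 0.0379 [0.4, -0.2, -1.2]
37.0 0.0369 [0.4, -0.1, -1.6]
33.6 0.0336 [0.6, -1.1, -0.6]
32.0 0.032 [0.6, -0.7, -0.7]
30.4 0.0305 [0.6, -0.7, 0.6]
28.8 0.029 [-0.8, -0.1, 4.8]
27.2 0.0273 [-0.0, -0.1, 6.0]
25.6 0.0256 [0.9, -1.4, 6.2]
24.0 0.024 [1.3, -1.6, 6.4]
22.4 0.0225 [1.1, -1.7, 7.3]
21.4 0.022 [0.6, 0.4, 10.6]
21.0 0.0219 [0.1, 0.2, 12.1]
20.9 0.0218 [-0.6, 1.1, 12.6]
20.8 0.0217 [-0.9, 0.3, 14.2]
20.7 0.0217 [-0.6, 0.1, 13.7]
20.6 0.0216 [-0.2, 0.6, 14.0]
20.5 0.0216 [-0.5, 1.4, 14.0]
20.4 0.0215 [-0.7, 1.0, 14.6]
20.3 0.0215 [0.0, 0.7, 15.2]
20.2 0.0214 [-1.0, 1.1, 16.3]
t 48.875 w 29.750210429603655
```

```bash
python3 - <<'E'
from h import *
m.dwell(.3); print("press",np.mean([m.current_force() for _ in range(10)],0).round(2))
m.set_gripper(.6); m.dwell(.1); e=m.current_ee_pos()
m.move_l(e+[0,0,.1],max_speed=.15); m.dwell(.2); print("free",F().round(2))
e=m.current_ee_pos(); p,W=cloud("wrist","end"); p2,W2=cloud("side","ends"); p3,W3=cloud("top")
print("slug",circ(W,(.5876,-.3435),.025,.08,.11)); print("top view",circ(W3,(.588,-.342),.025,.08,.11))
print("light slug",circ(W3,pan(-1,.11)[:2],.035,.105,.17),"expected",pan(-1,.11)+tilt(.11)[:,2]*.07)
print(m.current_time())
i=cv2.imread("pics/ends.png")[120:400,200:480]; j=cv2.imread("pics/end.png")
cv2.imwrite("pics/c4.png",np.vstack([cv2.resize(i,(350,350)),cv2.resize(j,(350,220))]))
E
```

```text
press [-0.88  0.93 14.17]
free [0.05 0.25 0.36]
slug [ 5.874e-01 -3.432e-01  1.610e-02  5.884e-01 -3.420e-01  9.190e-02
  1.382e+03]
top view [ 5.894e-01 -3.389e-01  1.580e-02  5.910e-01 -3.330e-01  9.170e-02
  6.700e+01]
light slug [5.859e-01 6.020e-02 1.630e-02 5.856e-01 5.970e-02 1.202e-01 1.350e+02] expected [0.58536187 0.05875379 0.1205991 ]
50.7833
```

View pics/c4.png

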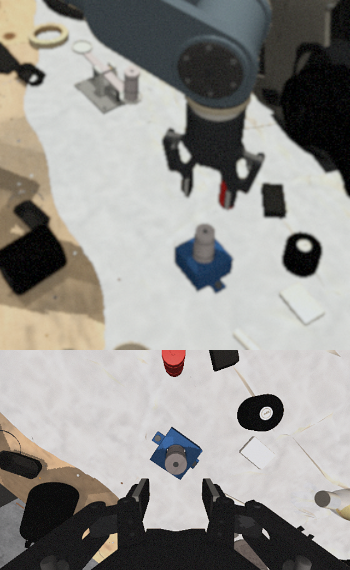

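```bash
python3 -c "
from bench import manip as m
m.sign_off()"
```

```text
the job is handed in; nothing more can be done
```

The heavier slug is home in the ballast holder and the lighter one still stands in the right pan of the balance. I handed the job in at about 51 s of the 72 s allowed.

- **Weighing:** I stood the near slug in the left pan and the far slug in the right pan. With both released for over 2 s, the left side stayed down at its stop. So the near slug is the heavier.
- **A caveat on the weighing:** the left side was already down before the second slug went on, so I saw it stay down rather than drop. When I lifted the left slug, the beam swung to the right.
- **Pressing:** the floor gave way at about 6–8 N over roughly 8 mm, then the force rose steeply at the packing. I stopped at a reading of about 16–17 N. After a 0.3 s hold it read 14.2 N raw, or about 15.5 N with the slug's weight added. No force I read came near 25 N.
- **Holder check:** the slug is upright and centred in the well. Its top is at 92 mm and its underside about 22 mm above the table, within the allowed 8–24 mm. The wrist and top cameras differ by about 4 mm on its sideways position. I put that down to camera error and a partly hidden top view.
- **Other checks:** the lighter slug's top was within 1.5 mm of where it should be. The gripper was clear with no force on it, and in the pictures I saw nothing else moved, including the red look-alike.

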